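Roll the ribbon reel up to its stop

ROBOT

A 7-joint arm with a two-finger parallel gripper is mounted at the origin on a cart in front of the work surface, level with it; the furniture and walls round the work are solid. World frame = base frame: x ahead of the robot, y to its left, z up, the work surface at z = 0. Lengths are in m, angles in rad, forces in N, time in s.
With the tool pointing down it reaches from about 0.4 to 0.85 m from the base axis. Payload 10.4 kg.
Tool frame: the origin (TCP) lies at the centre of the arm's flange, where the gripper is bolted on; the fingertips stand 182 mm ahead of it and the grasp point (between the pads) lies 164 mm ahead of it (r.hold_point_z is the distance from the TCP to the grasp point, in m); z points along the fingers, y is the direction in which the jaws open and shut (so a half turn about z gives the same grasp; the last joint's range is limited). The gripper opens to 87 mm and grips with 3 to 60 N. Pads are 19 mm wide; open, the fingers measure 117 mm over their backs; the gripper's body (75 mm by 190 mm) begins 51 mm behind the grasp point.
Start: joints at [-1.281, 0.332, -0.065, 1.46, 0.022, 1.35, -0.088], TCP at [0.192, 0.595, 0.405] pointing down, gripper open.
Joint ranges: [-2.6, 2.6], [-0.5, 2.12], [-1.47, 1.34], [0.16, 2.42], [-1.27, 4.41], [0.06, 2.06], [-2.6, 2.6]. Speed limits (rad/s): [2.22, 2.22, 2.79, 2.79, 3.14, 3.14, 3.14].

INTERFACE

Orientations are given as a unit quaternion [x, y, z, w].
In Python, from bench import r, cams, job gives the robot as it stands.
- The arm moves only by the tool carry_out, never from a script. Its argument "rows" is a list of rows, each an object with "jaw": the finger opening in m, from 0 to 0.087; "delta_pos": the shift along the tool's x, y, z in m, a list of three; "yaw": the turn about the tool's z in degrees. A call has 1 to 10 rows; each row shifts and turns the commanded pose from where the row before left it, along the tool's axes as they then stand; what a row does not reach is not made up. A row lasts 1/10 s, in which the tool goes at most 50 mm and 8.59 degrees, less where a joint would pass 70% of its speed; a pose out of reach is approached as far as the arm can. A call is refused whole if a number of a shift passes 0.05 or a number of a turn 8.59, either way. A call with a gripper value outside its range is refused whole. The fingers move at their own pace and stop on an object; "grip_force" is the grip in N (left out, the last holds). Time passes only in rows, so rows that do not move let the fingers close. It gives the time, the measured TCP pose, the force and the opening at its end, in the units of the state.
- r.read_state(): the state, without advancing time (a new reading comes with each control period).
- cams.camera(name): name is "scene" or "top" or "wrist"; returns a dict with "img" (384x512x3 uint8, blue, green, red), "mtx" (3x3 intrinsics, pixels), "R" (3x3) and "t" (3): a world point X has camera coordinates R X + t. Camera axes: x right, y down, z forward; pixel columns grow to the right and rows downward; lengths in m; the calibration is good to about 2 mm. The wrist camera is an equidistant fisheye: a pixel r from the principal point sees the ray r / f radians off the axis. A picture is of the moment at which its call begins. There is no depth.
- job.close_job(): hands the job in, once; it reports no verdict.
Trained networks look in the newest picture that a camera, given by its name, has taken for a name from the list of things; names that differ only in an ending like _2 or _b are one class to them, and where a whole thing is asked for, a point or a joint stands for the part that bears it (a point fixed in the world has none). Each returns a list of dicts, best first, with "confidence" (0 to 1); they miss things now and then, are a little off and sometimes report something else, mostly with a low value. They report only what shows in the picture. A call takes as long as a camera call. They do not tell look-alikes from the thing itself.
- cams.boxes_of(camera, query): "rect" ([centre column, centre row, width, height] as shares, 0 to 1, of the picture: columns of its width, rows of its height, round what is visible of it).
- cams.outline_of(camera, query): "pixels" (384x512 bool, what is visible of it) and "rect" ([centre column, centre row, width, height] as shares, 0 to 1, of the picture: columns of its width, rows of its height, round what is visible of it).
The state is a dict: "time": time; "joint_positions": joint angles; "joint_vel": joint speeds; "joint_torque": joint torques, N m; "ee_pos": TCP position; "eef_rot": TCP orientation; "ft_force": force on the tool from outside, world axes, zero at the start; "torque": the same for the moment, N m; "width": finger opening in m.
Only numpy, scipy, OpenCV 4.12 (cv2) and the standard library are available. Lean on these libraries where they do the work, as an engineer would, in place of code of your own. Each camera call takes 0.05 s, during which the arm holds its last target.

TASK

Only the flanged ribbon reel is wanted: with the gripper's fingertips behind it, push it up its lane of the sloped two-lane ramp, over the crest and against the end stop, so that it cannot roll back, and then leave it. Keep pushing it all the way up rather than flicking it, do not pick it up, and leave the plain cardboard tube in the other lane and everything else where it is.

Things in the scene. Friction and masses are not known exactly. Their poses are not given: they have to be found in the camera images.
- ramp: Fixed aluminium two-lane gutter ramp on a plywood base (300 x 160 x 8 mm). Origin on the worktop under the base's centre; own +x points uphill along the lanes; place and heading vary. Lanes are centred at y = +35 and -35 mm, 64 mm wide inside, between three walls 6 mm thick that rise 14 mm above the lane floor. A part let go before the crest rolls back down; past it, it rolls on to the stop.
- low_lip (a point): Low end of the lane floor, on the ramp's centre line: x = -115 mm of the ramp, 16 mm above the worktop. From here the floor climbs straight at 7 degrees to the crest. On its downhill side stands a cross lip, 10 mm thick, its top 10 mm above this point, against which parts rest.
- crest (a point): Crest of the lane floor, on the ramp's centre line: x = +75 mm of the ramp, 39 mm above the worktop. Beyond it the floor dips at 5 degrees to the end stop.
- end_stop (a point): Foot of the end stop's face, on the ramp's centre line: x = +125 mm of the ramp, 35 mm above the worktop. The stop is an upright plate across both lanes, 10 mm thick, its top 32 mm above this point. A part resting against it has its axis at x = +99 mm, 63 mm above the worktop.
- reel: The part to push: ribbon reel 58 mm long, two round cardboard flanges of 52 mm diameter (4 mm thick, one at each end) and between them a narrower waist of 42 mm diameter wound with ribbon; about 0.1 kg, rolls freely. Origin at its centre, own y along its axis. Starts against the low lip in either lane (origin at x = -97 mm of the ramp, 44.5 mm above the worktop).
- tube: Plain hollow-ended cardboard tube of 52 mm diameter and 58 mm length without flanges, at the low lip in the other lane; not to be moved. Origin at its centre, own y along its axis.
- marker: Marker pen, 135 mm long, 16 mm thick, lying on the worktop beside the ramp, some 140 mm to the -y side of the ramp's middle (another lies at the far back). Origin at its underside.
- scissors: Scissors, 199 mm long, 9 mm thick, lying on the worktop to the right. Origin at the underside.
- ribbon_spool: Large flat spool of ribbon with a loose tail, 72 mm across and 32 mm high, lying flat on the worktop to the left of the ramp (not the reel in the ramp; another such spool lies at the far back right). Origin at the underside.
There are look-alikes about, which are no part of the job. Leave any red or turquoise look-alike of the reel alone.

How it is judged:
On the way:
1. the fingers are pushing the reel on the upper part of the climb, 5 to 50 mm before the crest (a flicked reel is not touched there) (x of reel in the frame of ramp between 0.025 and 0.07 m and contact force between the fingers and reel above 0.03 N).
At the end, for the whole second after the job is handed in: The reel lies at rest in its lane beyond the crest, against the end stop (axis within 7 mm of x = 99 mm of the ramp and 7 mm of its resting height, square to the lane within 0.2 rad); the plain tube is still at the low lip (moved less than 15 mm) (x of reel in the frame of ramp between 0.092 and 0.106 m and z of reel in the frame of ramp between 0.056 and 0.07 m and angle between the y axis of reel and the y axis of ramp, either way round below 0.2 rad and linear speed of reel below 0.02 m/s and x of tube in the frame of ramp below -0.075 m and distance of tube from where it was at the start of the episode below 0.015 m); the robot touches nothing.
It fails at once if the reel is lifted clear of the lane (axis more than 75 mm above the worktop, which rolling over the crest does not reach) (z of reel in the frame of ramp above 0.075 m).
It fails at once if the reel is lifted or carried while still low on the climb (axis more than 67 mm above the worktop, some 15 mm above its rolling height) (x of reel in the frame of ramp below -0.03 m and z of reel in the frame of ramp above 0.067 m).
It fails at once if the reel is stood on end or tipped out of the lane (axis more than 0.4 rad from level) (angle between reel's own y axis and vertical below 1.17 rad or angle between reel's own y axis and vertical above 1.97 rad).
It fails at once if the plain tube is moved more than 25 mm (distance of tube from where it was at the start of the episode above 0.025 m).
It fails at once if the marker, scissors or ribbon spool is moved more than 25 mm (distance of any of marker, scissors, ribbon_spool from where it was at the start of the episode above 0.025 m).
It also fails if it takes over 45 s, if anything falls off the work surface, if the arm or the gripper's body presses on something with over 40 N, if the wrist force passes 120 N, or if a joint passes its speed limit or range.

## Working session

There is one attempt and no reset: what is moved stays moved. The work goes in short steps, Python scripts to look and compute and a tool call to move; the robot and the scene stay as the last step left them, time stands still between calls to the robot, and variables do not carry over. Pictures are saved under pics/ and viewed, and the job is handed in when it is done.

Besides the shell and the picture viewer there is one more tool, called after "Request:" by a JSON object that holds its "method" and its "body". carry_out: Moves the arm, as the interface text tells. Its arguments: {"type":"object","properties":{"rows":{"type":"array"},"grip_force":{"type":"number"}},"required":["rows"]}

```bash
mkdir -p pics
python3 - <<'E'
from bench import r,cams,job
import cv2
s=r.read_state();print({k:s[k] for k in('time','ee_pos','eef_rot','width','ft_force')})
for n in('scene','top','wrist'):
    c=cams.camera(n);cv2.imwrite(f'pics/{n}0.png',c['img']);print(n,c['mtx'],c['R'],c['t'])
    for q in('ramp','reel','tube'):
        print(q,[(round(d['confidence'],2),[round(float(v)*(512,384)[i%2]) for i,v in enumerate(d['rect'])]) for d in cams.boxes_of(n,q)][:4])
E
```

```text
{'time': 0.0, 'ee_pos': array([0.19229121, 0.59453822, 0.40395556]), 'eef_rot': array([ 1.55753452e-01,  9.87795704e-01, -7.09660973e-04, -7.25851570e-05]), 'width': 0.08689187500345341, 'ft_force': array([-1.07601877, -0.19817355,  0.39925578])}
scene [[463.01306222   0.         251.96357361]
 [  0.         463.01306222 189.96881796]
 [  0.           0.           1.        ]] [[ 0.76412094 -0.64505527 -0.00478459]
 [-0.44707219 -0.5242177  -0.72479118]
 [ 0.46502221  0.55596718 -0.68895199]] [-0.43729741  0.29659277  1.52461118]
ramp [(0.9, [242, 193, 76, 67]), (0.48, [271, 179, 26, 17])]
reel [(0.76, [247, 207, 22, 20]), (0.63, [278, 228, 22, 22]), (0.62, [256, 240, 18, 16]), (0.62, [240, 192, 76, 70])]
tube [(0.58, [262, 195, 18, 15])]
top [[357.40938678   0.         257.79633275]
 [  0.         357.40938678 193.69121641]
 [  0.           0.           1.        ]] [[ 0.01895156 -0.99974709 -0.01210739]
 [-0.99179632 -0.01726697 -0.1266567 ]
 [ 0.12641561  0.01440841 -0.99187272]] [-0.00176042  0.59390798  1.4648478 ]
ramp [(0.6, [246, 203, 76, 42])]
reel [(0.62, [267, 213, 11, 16]), (0.48, [300, 234, 13, 15])]
tube [(0.69, [268, 197, 13, 14])]
wrist [[297.31863964   0.         256.97539342]
 [  0.         297.31863964 189.55184298]
 [  0.           0.           1.        ]] [[ 3.06910950e-01  9.51738122e-01  4.64590562e-04]
 [ 9.11801043e-01 -2.94172129e-01  2.86498894e-01]
 [ 2.72808589e-01 -8.75060336e-02 -9.58080460e-01]] [-0.62485392 -0.03499923  0.3912493 ]
ramp []
reel [(0.63, [6, 356, 13, 14])]
tube []
```

Run:
```python
import cv2
a=cv2.imread('pics/scene0.png')[140:270,180:320];cv2.imwrite('pics/s1.png',cv2.resize(a,None,fx=5,fy=4.5,interpolation=2))
a=cv2.imread('pics/top0.png')[160:260,190:330];cv2.imwrite('pics/t1.png',cv2.resize(a,None,fx=5.5,fy=5.5,interpolation=2))
```

```text
(no output)
```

View pics/s1.png

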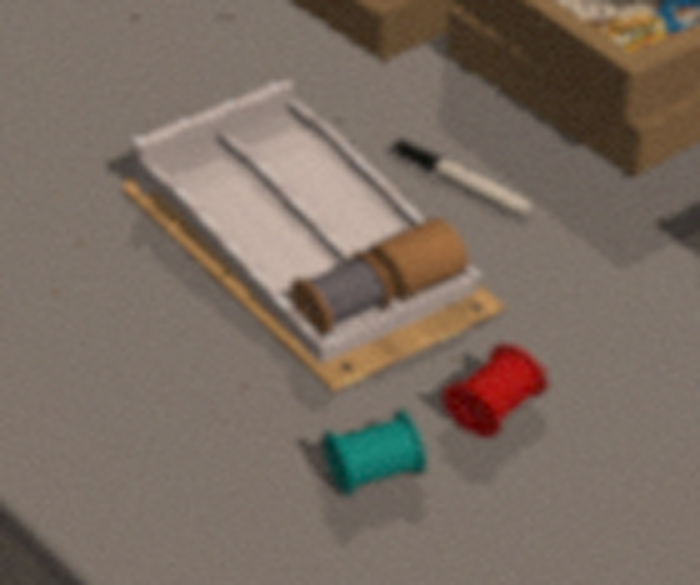

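View pics/t1.png

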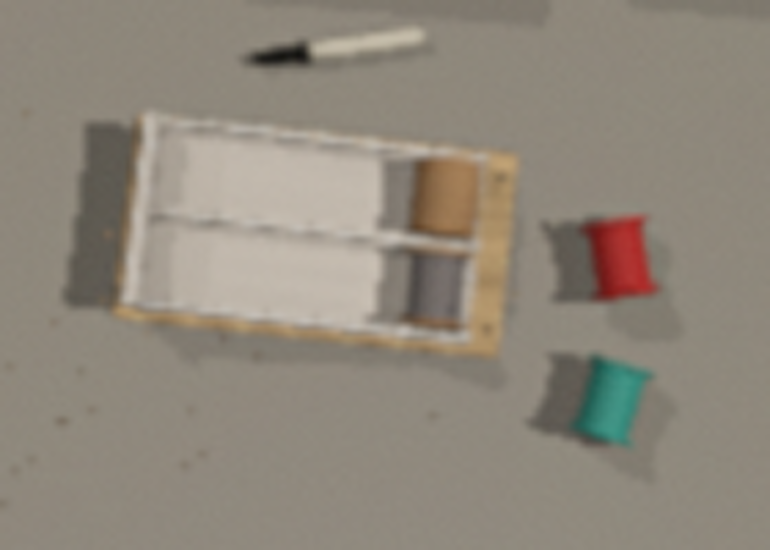

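View pics/top0.png

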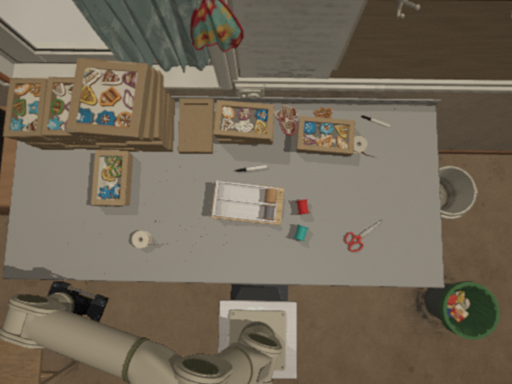

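Top view: the ramp's uphill end is to the left (+y). The grey-waisted flanged reel is in the near lane at about px (269,212), and the tube is in the far lane at about (271,196). Next I'll fit the ramp pose.

```bash
cat > h.py <<'E'
import numpy as np,cv2
from bench import r,cams,job
def ray(c,u,v,fish=False):
    m=c['mtx'];x=(u-m[0,2])/m[0,0];y=(v-m[1,2])/m[1,1]
    if fish:
        t=np.hypot(x,y);d=np.array([x/t*np.sin(t),y/t*np.sin(t),np.cos(t)]) if t>1e-9 else np.array([0,0,1.])
    else: d=np.array([x,y,1.])
    return -c['R'].T@c['t'], c['R'].T@d
def back(c,u,v,z,fish=False):
    o,d=ray(c,u,v,fish);return o+d*(z-o[2])/d[2]
def proj(c,X,fish=False):
    p=c['R']@np.asarray(X)+c['t'];m=c['mtx']
    if fish:
        t=np.arctan2(np.hypot(p[0],p[1]),p[2]);k=t/np.hypot(p[0],p[1]);x,y=p[0]*k,p[1]*k
    else: x,y=p[0]/p[2],p[1]/p[2]
    return np.array([m[0,0]*x+m[0,2],m[1,1]*y+m[1,2]])
def R2w(pose,p):
    x,y,a=pose;c,s=np.cos(a),np.sin(a);return np.array([x+c*p[0]-s*p[1],y+s*p[0]+c*p[1],p[2]])
E
python3 - <<'E'
from h import *
from scipy.optimize import least_squares
c=cams.camera('top');s=cams.camera('scene')
T=[((497,355),(-.15,.08,.008)),((518,155),(-.15,-.08,.008)),((115,315),(.15,.08,.008))]
S=[((335,388),(-.15,.08,.008)),((500,308),(-.15,-.08,.008)),((125,185),(.15,.08,.008))]
obs=[(c,190+u/5.5,160+v/5.5,p) for (u,v),p in T]+[(s,180+u/5,140+v/4.5,p) for (u,v),p in S]
for o in obs: print(back(o[0],o[1],o[2],.008).round(4))
for sub in(obs[:3],obs[3:],obs):
    f=lambda q:np.concatenate([proj(k,R2w(q,p))-[u,v] for k,u,v,p in sub])
    z=least_squares(f,[.6,0,1.5]);print(z.x.round(4),z.fun.round(2))
q=z.x
img=cv2.resize(c['img'],None,fx=1,fy=1)
for X in [(-.097,.035,.0445),(-.115,.035,.016),(.075,.035,.039),(.125,.035,.035),(.099,.035,.063)]: print(R2w(q,X).round(4))
for d in cams.boxes_of('wrist','marker')+cams.boxes_of('top','ribbon_spool'):print(d['confidence'],d['rect'])
E
```

```text
[ 0.4675 -0.0887  0.008 ]
[ 0.6234 -0.1033  0.008 ]
[0.4929 0.2072 0.008 ]
[ 0.4679 -0.0958  0.008 ]
[ 0.6203 -0.1073  0.008 ]
[0.4948 0.2007 0.008 ]
[0.559  0.0525 1.481 ] [ 0.25  0.38  0.18 -0.42 -0.43  0.02]
[0.5592 0.0468 1.4751] [-0.72  0.21  1.33 -0.11 -0.62 -0.3 ]
[0.5596 0.0499 1.4782] [ 0.8   0.36  0.82 -0.42  0.14 -0.2  -1.05 -0.33  0.91 -0.69 -1.07 -0.66]
[ 0.5157 -0.0434  0.0445]
[ 0.5141 -0.0614  0.016 ]
[0.5316 0.1278 0.039 ]
[0.5363 0.1776 0.035 ]
[0.5339 0.1517 0.063 ]
0.76 [0.2727, 0.6212, 0.0457, 0.0471]
```

```bash
cat >> h.py <<'E'
from scipy.spatial.transform import Rotation as Ro
def plan(pose,p):
    s=r.read_state();M=Ro.from_quat(s['eef_rot']).as_matrix()
    tgt=R2w(pose,p);tgt[2]+=.182
    ax=np.array([-np.sin(pose[2]),np.cos(pose[2])])
    yt=M.T@np.array([ax[0],ax[1],0]);e=np.degrees(np.arctan2(-yt[0],yt[1]));e=(e+90)%180-90
    print('tool d',(M.T@(tgt-s['ee_pos'])).round(4),'world d',(tgt-s['ee_pos']).round(4),'yaw',e.round(2),'tcp',s['ee_pos'].round(4),'ft',s['ft_force'].round(2),'w',round(s['width'],4),'t',s['time'])
    print('x axis',M[:,0].round(3),'y',M[:,1].round(3),'z',M[:,2].round(3))
E
python3 - <<'E'
from h import *
plan([.5596,.0499,1.4782],(-.16,.035,.22))
E
```

```text
tool d [-0.5179 -0.5691  0.0027] world d [ 0.3176 -0.7008 -0.0028] yaw 77.38 tcp [0.1923 0.5947 0.4048] ft [-0.42 -0.21  0.36] w 0.0871 t 0.8
x axis [-0.951  0.308  0.   ] y [0.308 0.951 0.   ] z [ 0.  0. -1.]
```

Run:
```python
from h import *
s=r.read_state();M=Ro.from_quat(s['eef_rot'])
p=s['ee_pos'];t=R2w([.5596,.0499,1.4782],(-.16,.035,.22))[:2]
a0,r0=np.arctan2(p[1],p[0]),np.hypot(*p[:2]);a1,r1=np.arctan2(t[1],t[0]),np.hypot(*t);print(a0,r0,a1,r1)
N=20;prev=p[:2]
for i in range(N):
    f=(i+1)/N;a=a0+f*(a1-a0);R=r0+f*(r1-r0);q=R*np.array([np.cos(a),np.sin(a)])
    d=q-prev;prev=q
    Mi=(M*Ro.from_rotvec([0,0,np.radians(3.87*i)])).as_matrix()
    print((Mi.T@np.array([*d,0])).round(4))
```

```text
1.2579819276761381 0.6249949150299067 -0.2052780240518621 0.5208921586679657
[-0.0453 -0.0069 -0.    ]
[-0.0449 -0.0071 -0.    ]
[-0.0445 -0.0073 -0.    ]
[-0.044  -0.0076 -0.    ]
[-0.0436 -0.0078 -0.    ]
[-0.0432 -0.008  -0.    ]
[-0.0428 -0.0082 -0.    ]
[-0.0423 -0.0084 -0.    ]
[-0.0419 -0.0086 -0.    ]
[-0.0415 -0.0088 -0.    ]
[-0.0411 -0.009  -0.    ]
[-0.0406 -0.0092 -0.    ]
[-0.0402 -0.0094 -0.    ]
[-0.0398 -0.0096 -0.    ]
[-0.0393 -0.0098 -0.    ]
[-0.0389 -0.01   -0.    ]
[-0.0385 -0.0101 -0.    ]
[-0.038  -0.0103 -0.    ]
[-0.0376 -0.0105 -0.    ]
[-0.0372 -0.0106 -0.    ]
```

Request:
{"method": "carry_out", "body": {"rows": [{"jaw": 0.012, "delta_pos": [-0.045, -0.007, 0], "yaw": 3.87}, {"jaw": 0.012, "delta_pos": [-0.045, -0.007, 0], "yaw": 3.87}, {"jaw": 0.012, "delta_pos": [-0.0445, -0.007, 0], "yaw": 3.87}, {"jaw": 0.012, "delta_pos": [-0.044, -0.0075, 0], "yaw": 3.87}, {"jaw": 0.012, "delta_pos": [-0.0435, -0.008, 0], "yaw": 3.87}, {"jaw": 0.012, "delta_pos": [-0.043, -0.008, 0], "yaw": 3.87}, {"jaw": 0.012, "delta_pos": [-0.043, -0.008, 0], "yaw": 3.87}, {"jaw": 0.012, "delta_pos": [-0.042, -0.0085, 0], "yaw": 3.87}, {"jaw": 0.012, "delta_pos": [-0.042, -0.0085, 0], "yaw": 3.87}, {"jaw": 0.012, "delta_pos": [-0.0415, -0.009, 0], "yaw": 3.87}], "grip_force": 10}}

```text
time: 1.8
ee_pos: [0.4959, 0.2867, 0.4048]
eef_rot: [0.476, 0.88, 0.0, 0.0]
ft_force: [0.3, -0.0, 1.1]
width: 0.0162
```

Request:
{"method": "carry_out", "body": {"rows": [{"jaw": 0.012, "delta_pos": [-0.041, -0.009, 0], "yaw": 3.87}, {"jaw": 0.012, "delta_pos": [-0.0405, -0.009, 0], "yaw": 3.87}, {"jaw": 0.012, "delta_pos": [-0.04, -0.0095, 0], "yaw": 3.87}, {"jaw": 0.012, "delta_pos": [-0.04, -0.0095, 0], "yaw": 3.87}, {"jaw": 0.012, "delta_pos": [-0.0395, -0.01, 0], "yaw": 3.87}, {"jaw": 0.012, "delta_pos": [-0.039, -0.01, 0], "yaw": 3.87}, {"jaw": 0.012, "delta_pos": [-0.0385, -0.01, 0], "yaw": 3.87}, {"jaw": 0.012, "delta_pos": [-0.038, -0.01, 0], "yaw": 3.87}, {"jaw": 0.012, "delta_pos": [-0.0375, -0.0105, 0], "yaw": 3.87}, {"jaw": 0.012, "delta_pos": [-0.037, -0.0105, 0], "yaw": 3.87}]}}

```text
time: 2.8
ee_pos: [0.5097, -0.107, 0.4049]
eef_rot: [0.74, 0.672, 0.0, 0.0]
ft_force: [0.2, 0.0, 0.9]
width: 0.0119
```

Run:
```python
from h import *
c=cams.camera('wrist');cv2.imwrite('pics/w1.png',cv2.resize(c['img'],None,fx=1.5,fy=1.5,interpolation=2))
plan([.5596,.0499,1.4782],(-.16,.035,.22))
print(c['R'],c['t'])
for q in('ramp','reel','tube'):
        print(q,[(round(d['confidence'],2),[round(float(v)*(512,384)[i%2]) for i,v in enumerate(d['rect'])]) for d in cams.boxes_of('wrist',q)][:4])
```

```text
tool d [0.0078 0.0016 0.0032] world d [ 0.0025  0.0076 -0.0032] yaw -0.87 tcp [ 0.5075 -0.1138  0.4052] ft [-2.17 -7.06 -0.52] w 0.0119 t 2.85
x axis [ 0.108  0.994 -0.002] y [ 0.994 -0.108  0.   ] z [ 0.    -0.002 -1.   ]
[[ 9.95487342e-01 -9.48934847e-02  4.21795872e-04]
 [-9.10503533e-02 -9.53899507e-01  2.85981754e-01]
 [-2.67354543e-02 -2.84729621e-01 -9.58234970e-01]] [-0.51750668 -0.09065501  0.37491386]
ramp [(0.74, [286, 77, 128, 152])]
reel [(0.95, [259, 114, 52, 45]), (0.79, [290, 215, 49, 41]), (0.75, [208, 218, 55, 37]), (0.17, [394, 49, 29, 95])]
tube [(0.76, [320, 113, 58, 46])]
```

View pics/w1.png

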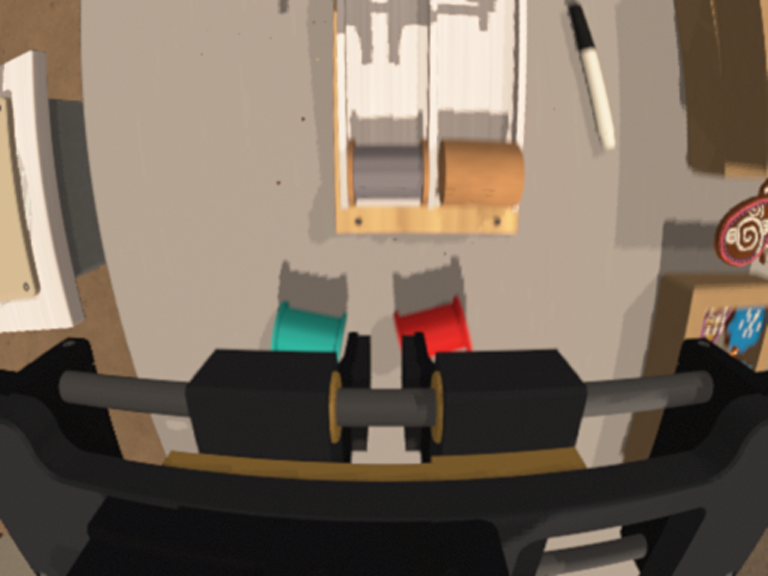

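Run:
```python
from h import *
for i in range(6): c=cams.camera('wrist')
cv2.imwrite('pics/w2.png',cv2.resize(c['img'][0:180,200:380],None,fx=3.3,fy=3.3,interpolation=2))
np.savez('w2.npz',**{k:c[k] for k in('R','t','mtx')})
plan([.5596,.0499,1.4782],(-.16,.035,.22))
```

```text
tool d [-0.0018 -0.0004  0.0026] world d [-0.0005 -0.0017 -0.0026] yaw 0.09 tcp [ 0.5105 -0.1044  0.4046] ft [-0.22  0.66 -0.57] w 0.0124 t 3.3
x axis [0.091 0.996 0.   ] y [ 0.996 -0.091 -0.   ] z [-0.  0. -1.]
```

View pics/w2.png

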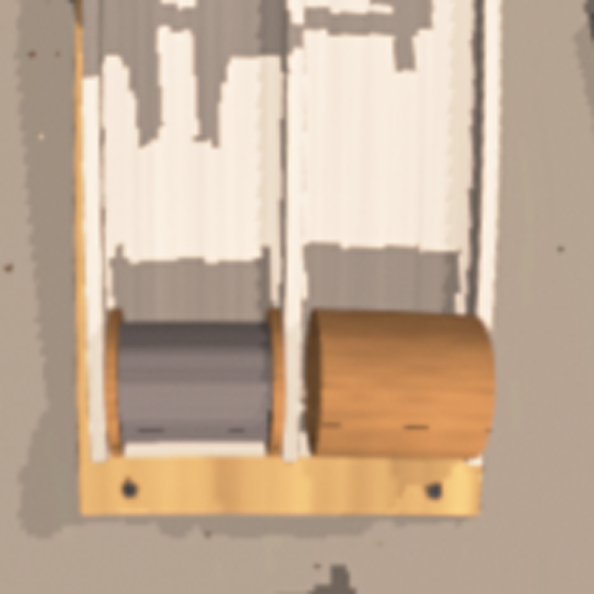

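Run:
```python
from h import *
from scipy.optimize import least_squares
c=dict(np.load('w2.npz'))
g=lambda u,v,z:back(c,200+u/3.3,v/3.3,z,True)
a=g(79,515,.008);b=g(481,516,.008);print(a,b,np.linalg.norm(a-b),np.arctan2(*(a-b)[1::-1])-np.pi/2)
th=np.arctan2(*(a-b)[1::-1])-np.pi/2
mid=(a+b)/2;o=mid[:2]+.15*np.array([np.cos(1.478),np.sin(1.478)]);print(o)
q=[o[0],o[1],1.478]
for n,X in dict(reel=(-.097,.035,.0445),fl1=(-.097,.064,.0705),fl2=(-.097,.006,.0705),ltop=(-.097,.035,.0655),midw=(-.125,0,.026),crest=(.075,0,.053),tube=(-.097,-.035,.0705)).items():
    print(n,R2w(q,X).round(4),((proj(c,R2w(q,X),True)-[200,0])*3.3).round(0))
```

```text
[ 0.46869603 -0.08936465  0.008     ] [ 0.62838223 -0.10298538  0.008     ] 0.1602660515546351 1.4857054235044092
[0.56243861 0.05317961]
reel [ 0.5186 -0.0402  0.0445] [196. 381.]
fl1 [ 0.4897 -0.0375  0.0705] [105. 385.]
fl2 [ 0.5475 -0.0428  0.0705] [287. 386.]
ltop [ 0.5186 -0.0402  0.0655] [196. 384.]
midw [ 0.5509 -0.0713  0.026 ] [290. 456.]
crest [0.5694 0.1279 0.053 ] [299. -92.]
tube [ 0.5883 -0.0466  0.0705] [413. 389.]
```

Run:
```python
from h import *
plan([.561,.0528,1.481],(-.142,.035,.037))
```

```text
tool d [0.0191 0.0012 0.1856] world d [ 0.0029  0.0189 -0.1856] yaw -0.07 tcp [ 0.5105 -0.1044  0.4046] ft [-0.22  0.66 -0.57] w 0.0124 t 3.3
x axis [0.091 0.996 0.   ] y [ 0.996 -0.091 -0.   ] z [-0.  0. -1.]
```

Descend first to about 75 mm tip height, then check.

Request:
{"method": "carry_out", "body": {"rows": [{"jaw": 0.006, "delta_pos": [0.01, 0.001, 0.03], "yaw": 0}, {"jaw": 0.006, "delta_pos": [0.009, 0, 0.03], "yaw": 0}, {"jaw": 0.006, "delta_pos": [0, 0, 0.03], "yaw": 0}, {"jaw": 0.006, "delta_pos": [0, 0, 0.03], "yaw": 0}, {"jaw": 0.006, "delta_pos": [0, 0, 0.02], "yaw": 0}, {"jaw": 0.006, "delta_pos": [0, 0, 0], "yaw": 0}, {"jaw": 0.006, "delta_pos": [0, 0, 0], "yaw": 0}, {"jaw": 0.006, "delta_pos": [0, 0, 0], "yaw": 0}]}}

```text
time: 4.1
ee_pos: [0.5135, -0.0865, 0.2661]
eef_rot: [0.739, 0.674, 0.001, 0.001]
ft_force: [0.1, -0.1, 0.0]
width: 0.0061
```

Run:
```python
from h import *
for n in('scene','top','wrist'):
    c=cams.camera(n)
    if n=='wrist': i=cv2.resize(c['img'],None,fx=1.5,fy=1.5,interpolation=2)
    else:
        y,x=(140,180) if n=='scene' else (160,190)
        i=cv2.resize(c['img'][y:y+120,x:x+140],None,fx=5,fy=5,interpolation=2)
    cv2.imwrite(f'pics/{n}3.png',i)
plan([.561,.0528,1.481],(-.142,.035,.037))
```

```text
tool d [ 0.001  -0.0001  0.0468] world d [ 0.0001  0.001  -0.0468] yaw -0.17 tcp [ 0.5133 -0.0865  0.2658] ft [-0.52  0.18 -0.47] w 0.0063 t 4.25
x axis [0.093 0.996 0.001] y [ 0.996 -0.093  0.002] z [ 0.002  0.    -1.   ]
```

View pics/wrist3.png

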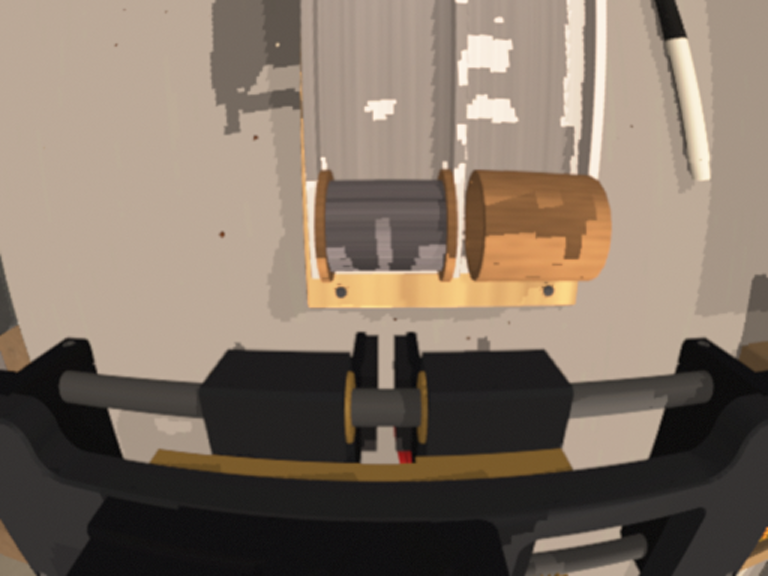

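View pics/scene3.png

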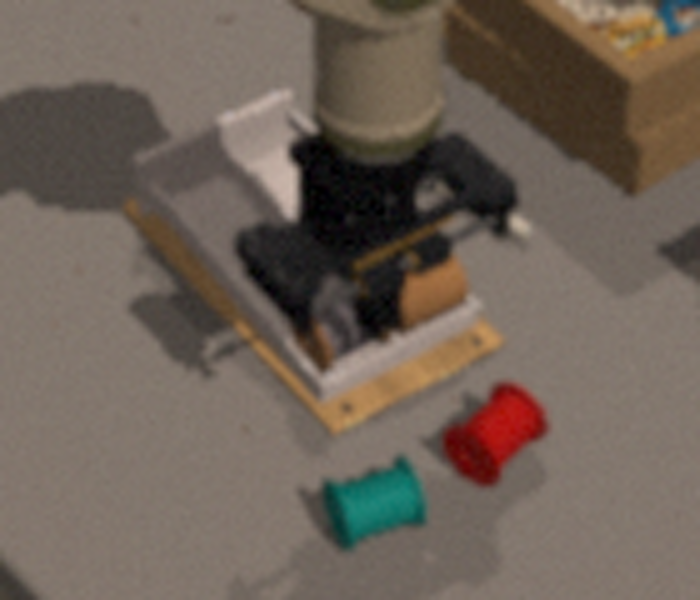

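The wrist view shows the fingers at column 386, centred on the reel waist (325–448, mid 386), so I'll descend behind it.

Request:
{"method": "carry_out", "body": {"rows": [{"jaw": 0.006, "delta_pos": [0, 0, 0.02], "yaw": 0}, {"jaw": 0.006, "delta_pos": [0, 0, 0.015], "yaw": 0}, {"jaw": 0.006, "delta_pos": [0, 0, 0.012], "yaw": 0}, {"jaw": 0.006, "delta_pos": [0, 0, 0], "yaw": 0}, {"jaw": 0.006, "delta_pos": [0, 0, 0], "yaw": 0}, {"jaw": 0.006, "delta_pos": [0.005, 0, 0], "yaw": 0}, {"jaw": 0.006, "delta_pos": [0.004, 0, 0], "yaw": 0}, {"jaw": 0.006, "delta_pos": [0, 0, 0], "yaw": 0}, {"jaw": 0.006, "delta_pos": [0, 0, 0], "yaw": 0}]}}

```text
time: 5.15
ee_pos: [0.5139, -0.0773, 0.218]
eef_rot: [0.739, 0.674, 0.0, 0.0]
ft_force: [0.7, -0.3, 0.1]
width: 0.006
```

Run:
```python
from h import *
c=cams.camera('wrist');cv2.imwrite('pics/wrist4.png',cv2.resize(c['img'],None,fx=1.5,fy=1.5,interpolation=2))
plan([.561,.0528,1.481],(-.1275,.035,.037))
```

```text
tool d [ 0.0065  0.0003 -0.0011] world d [0.0009 0.0065 0.0011] yaw -0.16 tcp [ 0.5138 -0.0775  0.2179] ft [0.22 0.78 0.33] w 0.0056 t 5.2
x axis [0.092 0.996 0.   ] y [ 0.996 -0.092  0.   ] z [ 0.  0. -1.]
```

View pics/wrist4.png

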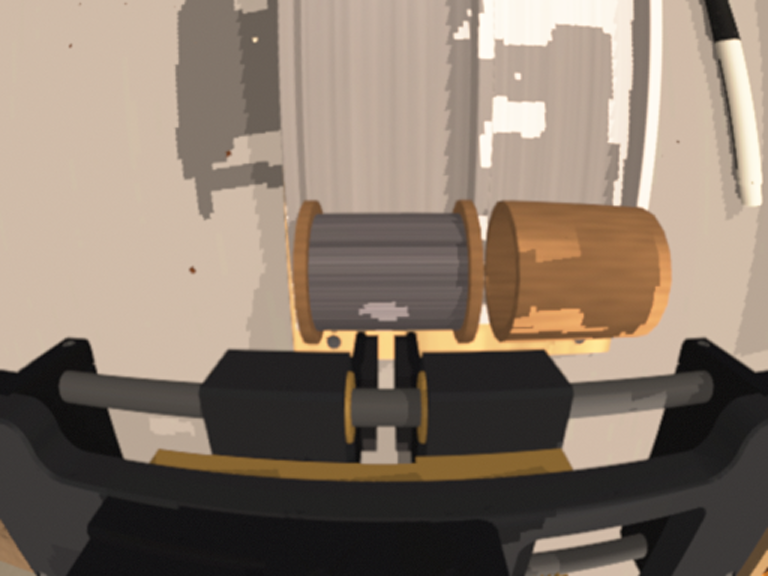

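Request:
{"method": "carry_out", "body": {"rows": [{"jaw": 0.006, "delta_pos": [0.002, 0, 0], "yaw": 0}, {"jaw": 0.006, "delta_pos": [0.003, 0, -0.0003], "yaw": 0}, {"jaw": 0.006, "delta_pos": [0.003, 0, -0.0004], "yaw": 0}, {"jaw": 0.006, "delta_pos": [0.003, 0, -0.0004], "yaw": 0}, {"jaw": 0.006, "delta_pos": [0.004, 0, -0.0005], "yaw": 0}, {"jaw": 0.006, "delta_pos": [0.004, 0, -0.0005], "yaw": 0}, {"jaw": 0.006, "delta_pos": [0.005, 0, -0.0006], "yaw": 0}, {"jaw": 0.006, "delta_pos": [0.005, 0, -0.0006], "yaw": 0}, {"jaw": 0.006, "delta_pos": [0.005, 0, -0.0006], "yaw": 0}, {"jaw": 0.006, "delta_pos": [0.005, 0, -0.0006], "yaw": 0}]}}

```text
time: 6.2
ee_pos: [0.5175, -0.0382, 0.2223]
eef_rot: [0.739, 0.674, 0.0, -0.0]
ft_force: [0.4, 0.0, 0.3]
width: 0.006
```

Run:
```python
from h import *
c=cams.camera('wrist');cv2.imwrite('pics/wrist5.png',cv2.resize(c['img'],None,fx=1.5,fy=1.5,interpolation=2))
plan([.561,.0528,1.481],(.0685,.035,.056))
```

```text
tool d [ 0.1622 -0.0002 -0.0156] world d [0.0147 0.1615 0.0157] yaw -0.12 tcp [ 0.5176 -0.0374  0.2223] ft [0.66 0.6  0.4 ] w 0.0058 t 6.25
x axis [0.092 0.996 0.001] y [ 0.996 -0.092  0.   ] z [ 0.     0.001 -1.   ]
```

View pics/wrist5.png

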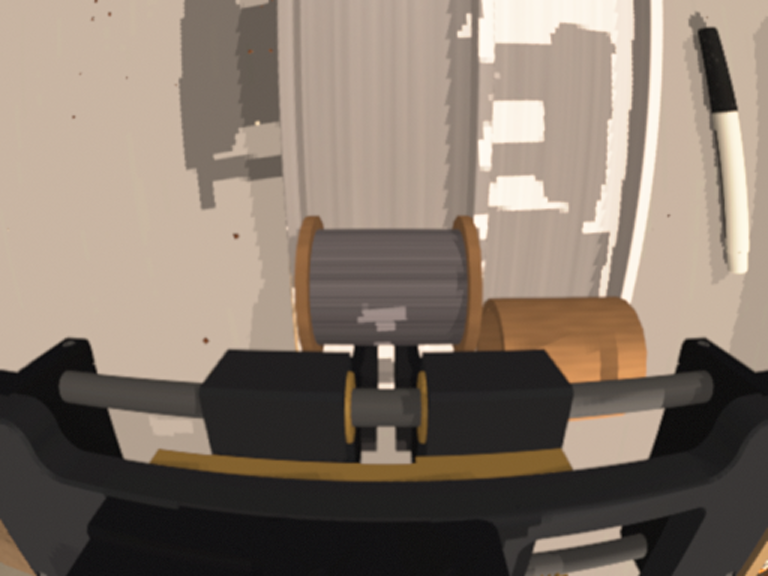

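The reel is rolling straight ahead of the fingers, still in contact. Continuing the push.

Request:
{"method": "carry_out", "body": {"rows": [{"jaw": 0.006, "delta_pos": [0.005, 0, -0.0006], "yaw": 0}, {"jaw": 0.006, "delta_pos": [0.005, 0, -0.0006], "yaw": 0}, {"jaw": 0.006, "delta_pos": [0.005, 0, -0.0006], "yaw": 0}, {"jaw": 0.006, "delta_pos": [0.005, 0, -0.0006], "yaw": 0}, {"jaw": 0.006, "delta_pos": [0.005, 0, -0.0006], "yaw": 0}, {"jaw": 0.006, "delta_pos": [0.005, 0, -0.0006], "yaw": 0}, {"jaw": 0.006, "delta_pos": [0.005, 0, -0.0006], "yaw": 0}, {"jaw": 0.006, "delta_pos": [0.005, 0, -0.0006], "yaw": 0}, {"jaw": 0.006, "delta_pos": [0.005, 0, -0.0006], "yaw": 0}, {"jaw": 0.006, "delta_pos": [0.005, 0, -0.0006], "yaw": 0}]}}

```text
time: 7.25
ee_pos: [0.5221, 0.0114, 0.2283]
eef_rot: [0.739, 0.673, 0.0, -0.0]
ft_force: [-0.2, -0.7, 0.0]
width: 0.006
```

Request:
{"method": "carry_out", "body": {"rows": [{"jaw": 0.006, "delta_pos": [0.005, 0, -0.0006], "yaw": 0}, {"jaw": 0.006, "delta_pos": [0.005, 0, -0.0006], "yaw": 0}, {"jaw": 0.006, "delta_pos": [0.005, 0, -0.0006], "yaw": 0}, {"jaw": 0.006, "delta_pos": [0.005, 0, -0.0006], "yaw": 0}, {"jaw": 0.006, "delta_pos": [0.004, 0, -0.0005], "yaw": 0}, {"jaw": 0.006, "delta_pos": [0.004, 0, -0.0005], "yaw": 0}, {"jaw": 0.006, "delta_pos": [0.004, 0, -0.0005], "yaw": 0}, {"jaw": 0.006, "delta_pos": [0.004, 0, -0.0005], "yaw": 0}, {"jaw": 0.006, "delta_pos": [0.004, 0, -0.0005], "yaw": 0}, {"jaw": 0.006, "delta_pos": [0.004, 0, -0.0005], "yaw": 0}]}}

```text
time: 8.25
ee_pos: [0.5261, 0.0552, 0.2336]
eef_rot: [0.739, 0.674, 0.0, -0.0]
ft_force: [-0.6, -0.4, 0.4]
width: 0.0062
```

Run:
```python
from h import *
c=cams.camera('wrist');cv2.imwrite('pics/wrist6.png',cv2.resize(c['img'],None,fx=1.5,fy=1.5,interpolation=2))
plan([.561,.0528,1.481],(.0685,.035,.056))
```

```text
tool d [ 0.0685 -0.0002 -0.0042] world d [0.0061 0.0682 0.0042] yaw -0.13 tcp [0.5262 0.0559 0.2338] ft [ 0.87  1.43 -0.95] w 0.006 t 8.3
x axis [0.092 0.996 0.   ] y [ 0.996 -0.092  0.   ] z [ 0.  0. -1.]
```

View pics/wrist6.png

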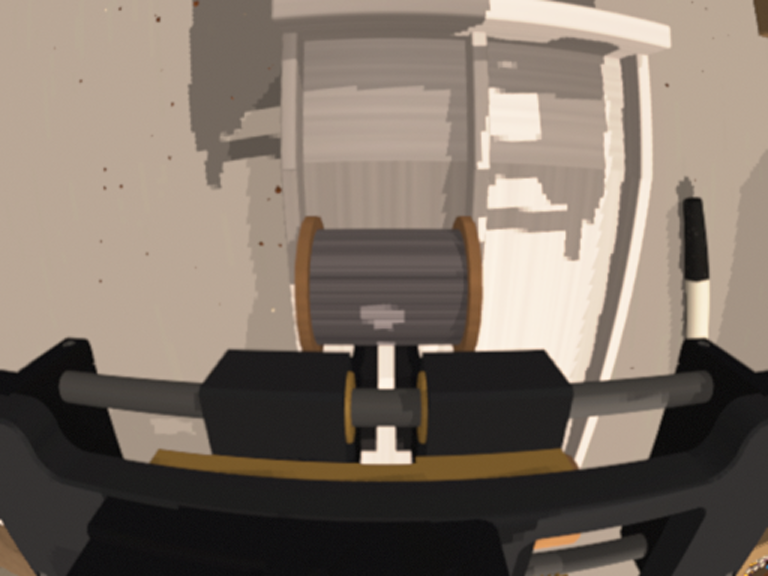

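Request:
{"method": "carry_out", "body": {"rows": [{"jaw": 0.006, "delta_pos": [0.004, 0, -0.0005], "yaw": 0}, {"jaw": 0.006, "delta_pos": [0.004, 0, -0.0005], "yaw": 0}, {"jaw": 0.006, "delta_pos": [0.004, 0, -0.0005], "yaw": 0}, {"jaw": 0.006, "delta_pos": [0.004, 0, -0.0005], "yaw": 0}, {"jaw": 0.006, "delta_pos": [0.004, 0, -0.0005], "yaw": 0}, {"jaw": 0.006, "delta_pos": [0.004, 0, -0.0005], "yaw": 0}, {"jaw": 0.006, "delta_pos": [0.004, 0, 0], "yaw": 0}, {"jaw": 0.006, "delta_pos": [0.004, 0, 0], "yaw": 0}, {"jaw": 0.006, "delta_pos": [0.003, 0, 0], "yaw": 0}, {"jaw": 0.006, "delta_pos": [0.003, 0, 0], "yaw": 0}]}}

```text
time: 9.3
ee_pos: [0.5297, 0.0929, 0.2366]
eef_rot: [0.739, 0.674, 0.0, -0.0]
ft_force: [0.4, -0.3, -0.5]
width: 0.006
```

Request:
{"method": "carry_out", "body": {"rows": [{"jaw": 0.006, "delta_pos": [0.003, 0, 0], "yaw": 0}, {"jaw": 0.006, "delta_pos": [0.003, 0, 0], "yaw": 0}, {"jaw": 0.006, "delta_pos": [0.003, 0, 0], "yaw": 0}, {"jaw": 0.006, "delta_pos": [0.003, 0, 0], "yaw": 0}, {"jaw": 0.006, "delta_pos": [0.003, 0, 0], "yaw": 0}, {"jaw": 0.006, "delta_pos": [0.003, 0, 0], "yaw": 0}, {"jaw": 0.006, "delta_pos": [0, 0, 0], "yaw": 0}, {"jaw": 0.006, "delta_pos": [0, 0, 0], "yaw": 0}]}}

```text
time: 10.1
ee_pos: [0.5313, 0.1106, 0.2366]
eef_rot: [0.739, 0.674, -0.0, -0.0]
ft_force: [-0.2, -1.1, -0.1]
width: 0.006
```

Run:
```python
from h import *
c=cams.camera('wrist');cv2.imwrite('pics/wrist7.png',cv2.resize(c['img'],None,fx=1.5,fy=1.5,interpolation=2))
plan([.561,.0528,1.481],(.0685,.035,.056))
```

```text
tool d [ 0.0137 -0.0003 -0.0014] world d [0.001  0.0137 0.0014] yaw -0.18 tcp [0.5313 0.1105 0.2366] ft [-0.21  0.75 -0.12] w 0.006 t 10.15
x axis [ 0.093  0.996 -0.   ] y [ 0.996 -0.093 -0.   ] z [-0. -0. -1.]
```

View pics/wrist7.png

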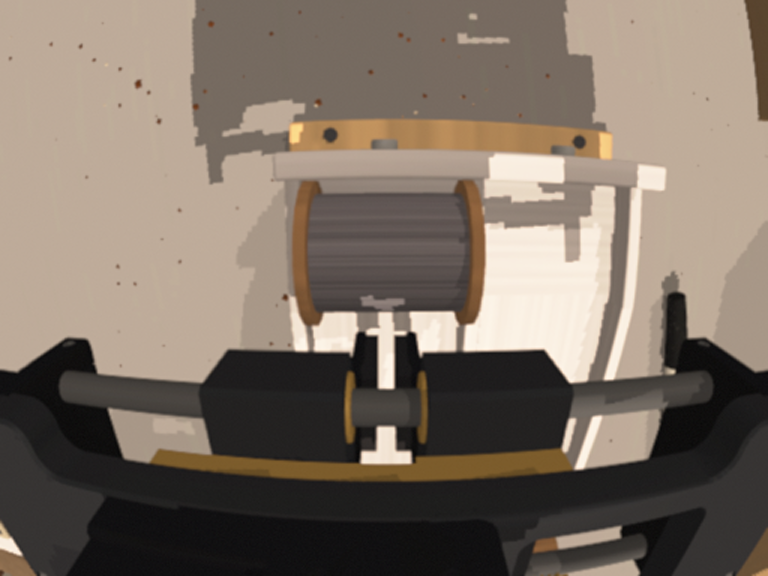

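The reel has passed the crest and rolled against the end stop, clear of the fingers. Backing off and rising.

Request:
{"method": "carry_out", "body": {"rows": [{"jaw": 0.006, "delta_pos": [-0.01, 0, -0.002], "yaw": 0}, {"jaw": 0.006, "delta_pos": [-0.02, 0, -0.01], "yaw": 0}, {"jaw": 0.006, "delta_pos": [-0.03, 0, -0.03], "yaw": 0}, {"jaw": 0.006, "delta_pos": [-0.03, 0, -0.04], "yaw": 0}, {"jaw": 0.006, "delta_pos": [-0.03, 0, -0.04], "yaw": 0}, {"jaw": 0.006, "delta_pos": [-0.03, 0, -0.04], "yaw": 0}, {"jaw": 0.006, "delta_pos": [-0.02, 0, -0.02], "yaw": 0}, {"jaw": 0.006, "delta_pos": [0, 0, 0], "yaw": 0}, {"jaw": 0.006, "delta_pos": [0, 0, 0], "yaw": 0}, {"jaw": 0.006, "delta_pos": [0, 0, 0], "yaw": 0}]}}

```text
time: 11.15
ee_pos: [0.5151, -0.0585, 0.4177]
eef_rot: [0.739, 0.674, -0.0, -0.001]
ft_force: [0.4, 0.2, -0.4]
width: 0.0058
```

Run:
```python
from h import *
for n in('wrist','scene'):
    c=cams.camera(n)
    i=cv2.resize(c['img'],None,fx=1.5,fy=1.5,interpolation=2) if n=='wrist' else cv2.resize(c['img'][140:260,180:320],None,fx=5,fy=5,interpolation=2)
    cv2.imwrite(f'pics/{n}8.png',i)
    for q in('reel','tube'):print(n,q,[(round(d['confidence'],2),[round(float(v)*(512,384)[i%2]) for i,v in enumerate(d['rect'])]) for d in cams.boxes_of(n,q)][:4])
    q=[.561,.0528,1.481]
    for X in[(.099,.035,.063),(-.097,-.035,.0445)]:print('exp',proj(c,R2w(q,X),n=='wrist').round(0))
s=r.read_state();print(s['ee_pos'],s['time'],s['ft_force'])
```

```text
wrist reel [(0.94, [258, 5, 49, 10])]
wrist tube [(0.85, [317, 154, 56, 42])]
exp [258. -11.]
exp [316. 154.]
scene reel [(0.78, [220, 176, 20, 13]), (0.74, [245, 193, 74, 64]), (0.72, [254, 240, 21, 18]), (0.62, [271, 178, 26, 18])]
scene tube [(0.64, [262, 199, 22, 19])]
exp [219. 172.]
exp [263. 197.]
[ 0.51555867 -0.0582812   0.41815628] 11.45 [1.39703267 0.1573537  0.67718512]
```

View pics/wrist8.png

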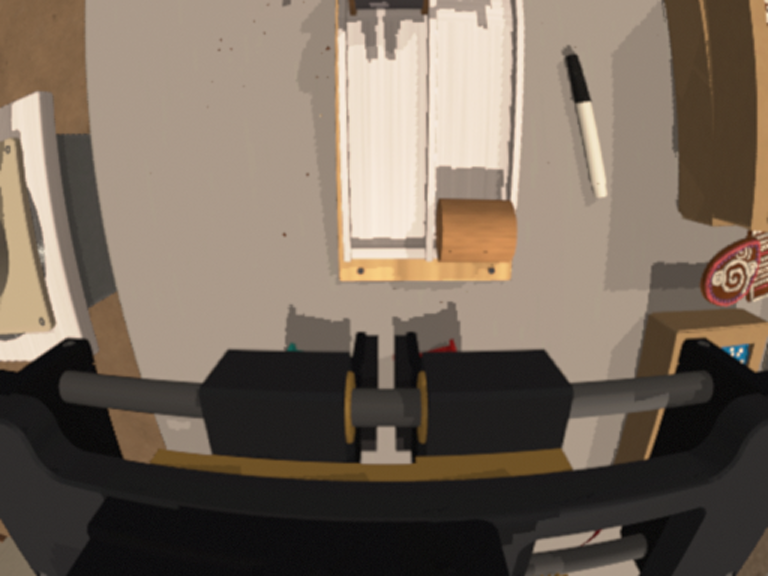

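View pics/scene8.png

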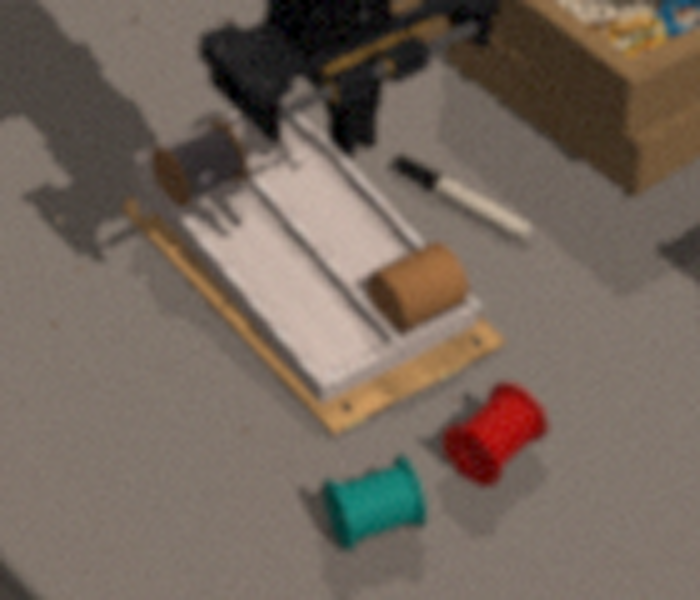

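The scene view shows the reel at px (220,172), where I expected (219,172) for a reel at the stop. The tube is still at (262,198), and the gripper is clear. Handing in.

```bash
python3 -c "
from bench import job;print(job.close_job())"
```

```text
the job is handed in; nothing more can be done
None
```

I pushed the flanged reel up its lane with the fingertips behind its waist. It went over the crest, rolled the last few millimetres to the end stop, and I backed the gripper off and raised it clear. The job was handed in at about 11.5 s; the hand-in gave no verdict.

**Reel:** In the last scene picture its centre is at about px (220,172), and I expected (219,172) for a reel resting against the stop. A wrist picture just before I backed off showed it square in the lane against the stop plate. In the last wrist picture it was only partly in view, at the top edge.

**Push:** The wrist picture partway through, with the reel about 45 mm before the crest by the fitted ramp pose, showed the fingers up against the waist. The wrist force is too noisy to confirm a push that light.

**Other things:** The tube is still at the low lip, within 2 px of where I expected it in both cameras. The marker and the red and turquoise reels look unmoved. I did not re-check the scissors or the ribbon spool, but the arm did not go near either at working height.

**Disagreement:** My ramp position from the top and scene cameras differed by about 6 mm along the lane. The wrist view agreed with the top camera along the lane but put the ramp about 3 mm further from the robot, so I used a value in between.

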